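# Loosen the vent plug of the blue instrument with its ratchet

## Robot

A 7-joint arm with a two-finger parallel gripper is mounted at the origin on the work surface. World frame = base frame: x ahead of the robot, y to its left, z up, the work surface at z = 0. Lengths are in m, angles in rad, forces in N, time in s.
With the tool pointing down it reaches from about 0.375 to 0.925 m from the base axis. Payload 3.1 kg.
Tool frame: the origin (TCP) lies on the centre line of the jaws, within the pads' length; the fingertips stand 22 mm ahead of it and the grasp point (between the pads) lies 3 mm ahead of it; x points along the fingers, z is the direction in which the jaws open and shut, and the axes are right-handed (so a half turn about x gives the same grasp; the last joint's range is limited). The gripper opens to 85 mm and grips with 20 to 120 N. Pads are 22 mm wide; open, the fingers measure 114 mm over their backs; the gripper's body (76 mm by 85 mm) begins 54 mm behind the grasp point. The pads swing forward as they close: fully open they stand 13 mm farther back than shut.
Start: joints at [1.007, 0.383, 0.044, 1.598, -0.018, 1.161, -0.05], TCP at [0.292, -0.581, 0.253] pointing down, gripper open.
Joint ranges: [-2.61, 2.61], [-0.41, 2.15], [-1.48, 1.57], [0, 2.5], [-1.57, 4.71], [0.05, 1.97], [-2.85, 2.85]. Speed limits (rad/s): [2.79, 2.79, 3.14, 3.14, 3.14, 3.14, 3.14].

## Interface

Orientations are given as a unit quaternion [w, x, y, z].
In Python, from workcell import env, viewer gives the robot as it stands.
- The arm moves only by the tool send_rows, never from a script. Its argument "motion" is a list of rows, each an object with "dr": the turn, a rotation vector about the tool's x, y, z in rad, a list of three; "travel": the shift along the tool's x, y, z in m, a list of three; "jaw": the gripper's target within -1 to 1 (fully open at 1, half-way at 0, shut at -1). In form: [{"dr": [wx, wy, wz], "travel": [tx, ty, tz], "jaw": jaw}, ...]. A call has 1 to 5 rows; each row is the pose to reach, as a shift and turn from the pose commanded when the call began, along the tool's axes at that moment; what a row does not reach only later rows make up. A row lasts 1/10 s, in which the tool goes at most 50 mm and 8.59 degrees, less where a joint would pass 70% of its speed; a pose out of reach is approached as far as the arm can. A call with a gripper value outside its range is refused whole. The fingers move at their own pace and stop on an object; the grip force is fixed at half the most. Time passes only in rows, so rows that repeat a pose let the fingers close. It gives the time, the measured TCP pose, the force and the opening at its end, in the units of the state.
- env.get_obs(): the state, without advancing time (a new reading comes with each control period).
- viewer.capture(name): name is "scene" or "top"; returns the picture (420x560x3 uint8, red, green, blue); there is no depth.
- viewer.get_calibration(name): a dict with "fx", "fy", "cx", "cy" (pixels), "dist_coeffs" ([k1, k2, p1, p2, k3] as OpenCV has them; the pictures are not rectified), "rvec" (rotation vector, rad) and "tvec" (3), from world to camera coordinates, as OpenCV has them. Camera axes: x right, y down, z forward; pixel columns grow to the right and rows downward; lengths in m; the calibration is good to about 2 mm. A picture is of the moment at which its call begins. get_calibration takes no time and is no camera call.
- env.close_job(): hands the job in, once; it reports no verdict.
The state is a dict: "time": time; "qpos": joint angles; "joint_velocities": joint speeds; "effort": joint torques, N m; "position": TCP position; "tool_rot": TCP orientation; "force": force on the tool from outside, world axes, zero at the start; "moment": the same for the moment, N m; "finger_gap": finger opening in m.
Only numpy, scipy, OpenCV 4.12 (cv2) and the standard library are available. Lean on these libraries where they do the work, as an engineer would, in place of code of your own. Each camera call takes 0.05 s, during which the arm holds its last target.

## Task

Loosen the vent plug on top of the blue instrument housing with the ratchet that is already seated on it. First flip the ratchet's orange-tipped direction lever over from the red dot to the green dot (loosen), then swing the handle anticlockwise, as seen from above, until the brass plug has turned about an eighth of a turn, and let go. Leave the ratchet on the grey housing alone.

Things in the scene. Friction and masses are not known exactly. Their poses are not given: they have to be found in the camera images.
- blue_head (a point): Ratchet on the blue housing (upright blue tube and cap, 90-100 mm wide, fixed in a black 130 x 120 mm stand). On the vertical swing axis at the top face of the round steel head (64 mm wide), 146 mm above the table. x axis: along the handle, outward; z up; y 90 degrees anticlockwise of x seen from above. From the head to x = 68 mm runs a steel neck 40 mm wide, its top level with the head's, then 20 mm wide.
- blue_grip (a point): Middle of that ratchet's black round rubber grip, 27 mm thick, 90 mm long, lying along the handle, 150 mm from the swing axis, 135 mm above the table with only table beneath. Handle turns 1.8 rad or more anticlockwise. Lever at loosen: free for 5 to 30 degrees, then takes the plug along (2 N free, 6 N with plug). Lever at tighten: plug is not turned. Swinging clockwise may trip the lever back.
- blue_lever (a joint): Direction lever of that ratchet, 0 = at the red dot (tighten, the start), 0.7 rad = at the green dot (loosen), growing anticlockwise seen from above. Vertical pivot 21 mm from the swing axis along the handle; the lever points outward, at value q turned q - 0.35 rad anticlockwise from the handle. Hard stops, stays where left, about 1 N at its tab. The dots lie on the neck beyond the tab.
- blue_tab (a point): Upright orange tab at the end of that lever, 30 mm from its pivot; 10 mm along the lever x 9 mm x 26 mm high. This point is on its middle line, 9 mm below its top and 18 mm above the head's top face. It moves about 20 mm sideways, from the handle's clockwise side to its anticlockwise side; push or pinch it from above.
- blue_plug (a joint): Brass vent plug under that ratchet (56 mm flange with a white witness mark that starts roughly beneath the handle). 0 = tight (start), grows anticlockwise seen from above as it loosens; an eighth of a turn is 0.785 rad. Stiff, stays where it is left, turns only through the ratchet.
- grey_tab (a point): Orange lever tab (same point) of an identical ratchet on the grey housing, to be left alone. The two housings stand left and right of the middle, some 400 mm apart, and may be swapped; both handles point roughly towards the robot.

How it is judged:
By the outcome, as a careful person would: the job done as asked, in the order asked, and still so for the second after the job is handed in, with the robot touching nothing.
It also fails if it takes over 45 s, if anything falls off the work surface, if the arm or the gripper's body presses on something with over 40 N, if the wrist force passes 120 N, or if a joint passes its speed limit or range.

## Working session

There is one attempt and no reset: what is moved stays moved. The work goes in short steps, Python scripts to look and compute and a tool call to move; the robot and the scene stay as the last step left them, time stands still between calls to the robot, and variables do not carry over. Pictures are saved under pics/ and viewed, and the job is handed in when it is done.

Besides the shell and the picture viewer there is one more tool, called after "Call:" as a command line: name --argument value ..., lists and objects as JSON in quotes. send_rows: Moves the arm, as the interface text tells. Its arguments: {"type":"object","properties":{"motion":{"type":"array"}},"required":["motion"]}

```bash
mkdir -p pics; ls; python3 - <<'E'
from workcell import env, viewer
import cv2
for n in("scene","top"):
    im=viewer.capture(n); cv2.imwrite(f"pics/{n}0.png",im[:,:,::-1]); print(viewer.get_calibration(n))
print(env.get_obs())
E
```

```text
pics
{'fx': 499.1742044478612, 'fy': 499.1742044478612, 'cx': 275.153740133442, 'cy': 209.30978248071818, 'dist_coeffs': array([0.00851502, 0.        , 0.        , 0.        , 0.        ]), 'rvec': array([ 1.57803369,  1.84821125, -0.85427767]), 'tvec': array([ 0.0792028 , -0.21873909,  1.31916927])}
{'fx': 477.7091354469308, 'fy': 477.7091354469308, 'cx': 270.38047216561927, 'cy': 212.60574440366125, 'dist_coeffs': array([0.04919113, 0.        , 0.        , 0.        , 0.        ]), 'rvec': array([ 2.18706109, -2.14350663,  0.11360789]), 'tvec': array([-0.04337081,  0.51020737,  0.91745362])}
{'time': 0.1, 'qpos': array([ 1.00719685,  0.38374814,  0.04380001,  1.59945302, -0.01788098,
        1.16118141, -0.04988619]), 'joint_velocities': array([ 0.0019908 , -0.00153007, -0.00031871, -0.00315884, -0.00213306,
       -0.00127817, -0.00065148]), 'effort': array([ 2.64142800e-03, -4.34730899e+01,  1.02901552e+00, -2.50454450e+01,
        1.08991590e-02,  5.45469811e-03,  2.93345363e-05]), 'position': array([ 0.29158972, -0.58001524,  0.25199871]), 'tool_rot': array([ 0.60118044,  0.37146525,  0.60266983, -0.37065445]), 'force': array([-0.37961533,  0.40366036, -0.30339068]), 'moment': array([ 0.02499292,  0.03457548, -0.02335373]), 'finger_gap': 0.08539953735955674}
```

View pics/scene0.png

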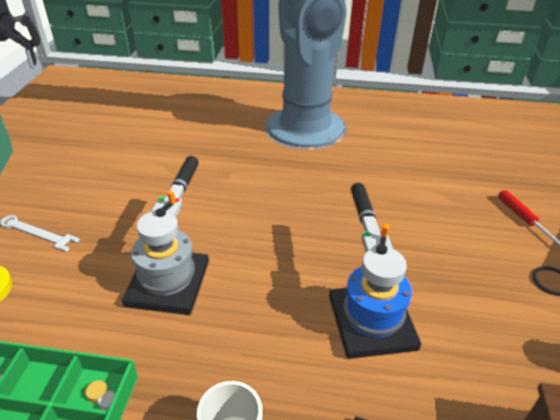

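View pics/top0.png

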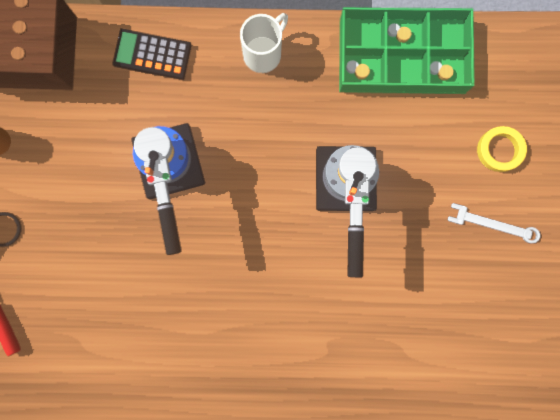

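The blue housing is at the left in the top view: head about (153,145), tab about (150,172), grip about (168,229). I'll zoom in for precise pixel positions.

```bash
cat > h.py <<'E'
import numpy as np,cv2
from workcell import env,viewer
def cal(n):
    c=viewer.get_calibration(n);K=np.array([[c['fx'],0,c['cx']],[0,c['fy'],c['cy']],[0,0,1]]);return K,c['dist_coeffs'],c['rvec'],c['tvec']
def px2z(n,uv,z):
    K,d,r,t=cal(n);R=cv2.Rodrigues(r)[0];p=cv2.undistortPoints(np.array([[uv]],float),K,d)[0,0]
    v=R.T@np.array([p[0],p[1],1]);o=-R.T@t;return o+v*(z-o[2])/v[2]
def proj(n,P):
    K,d,r,t=cal(n);return cv2.projectPoints(np.array(P,float).reshape(-1,3),r,t,K,d)[0].reshape(-1,2)
def crop(n,box,s,out):
    im=viewer.capture(n);x0,y0,x1,y1=box
    c=cv2.resize(im[y0:y1,x0:x1],None,fx=s,fy=s,interpolation=cv2.INTER_CUBIC);cv2.imwrite(out,c[:,:,::-1])
E
python3 - <<'E'
import cv2
a=cv2.imread('pics/top0.png')[110:265,100:220];b=cv2.imread('pics/scene0.png')[175:360,325:425]
cv2.imwrite('pics/t1.png',cv2.resize(a,None,fx=3.8,fy=3.8,interpolation=2));cv2.imwrite('pics/s1.png',cv2.resize(b,None,fx=3.2,fy=3.2,interpolation=2))
E
```

```text
(no output)
```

View pics/t1.png

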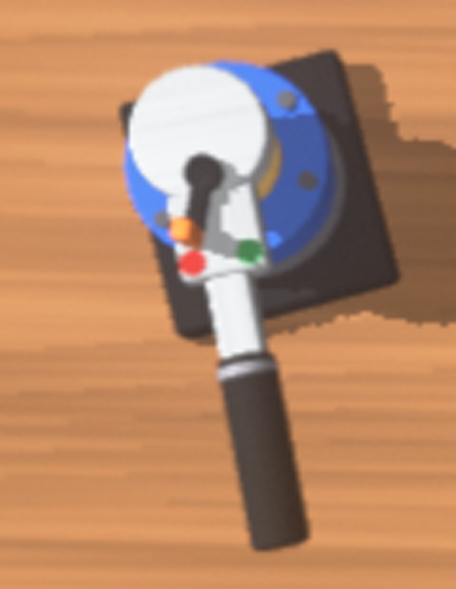

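View pics/s1.png

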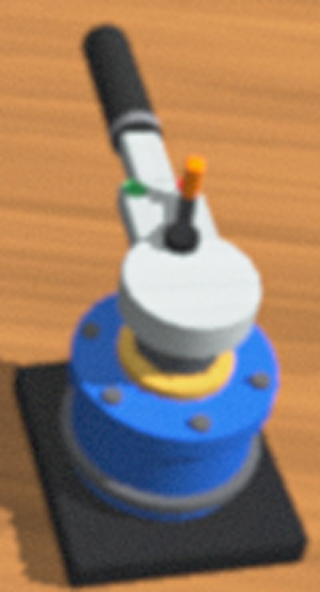

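```bash
python3 - <<'E'
from h import *
f=lambda a:np.array([100+a[0]/3.8-.37,110+a[1]/3.8-.37]); g=lambda a:np.array([325+a[0]/3.2-.34,175+a[1]/3.2-.34])
for nm,a,b,z,zs in(("head",(198,133),(190,283),.146,.146),("tab",(183,229),(194,176),.172,.164),("grip",(264,458),(122,85),.1485,.14),("red",(191,263),(181,185),.146,.146),("green",(249,250),(133,187),.146,.146)):
    p=px2z("top",f(a),z);q=px2z("scene",g(b),zs);print(nm,p.round(4),q.round(4))
h=px2z("top",f((198,133)),.146);gr=px2z("top",f((264,458)),.142)
print(gr-h,np.hypot(*(gr-h)[:2]),np.arctan2(*(gr-h)[1::-1]))
print(px2z("top",(169,231),.0))
E
```

```text
head [0.6136 0.1763 0.146 ] [0.6187 0.1761 0.146 ]
tab [0.5636 0.1742 0.172 ] [0.5645 0.1761 0.164 ]
grip [0.4643 0.1393 0.1485] [0.4697 0.143  0.14  ]
red [0.553  0.1768 0.146 ] [0.5517 0.1726 0.146 ]
green [0.5596 0.1507 0.146 ] [0.557  0.1493 0.146 ]
[-0.14885295 -0.03560333 -0.004     ] 0.1530516206859004 -2.906818844348887
[0.47238383 0.17124871 0.        ]
```

```bash
cat >> h.py <<'E'
from scipy.spatial.transform import Rotation as Ro
H=np.array([.6150,.1762]);A0=-2.905
def hand(r,s,a=A0):  # r along handle, s acw sideways
    return H+r*np.array([np.cos(a),np.sin(a)])+s*np.array([-np.sin(a),np.cos(a)])
def Rt(a,sg): # jaws across handle at angle a
    x=np.array([0,0,-1.]);z=sg*np.array([-np.sin(a),np.cos(a),0]);return np.c_[x,np.cross(z,x),z]
def go(p,R,pc=None,Rc=None):
    o=env.get_obs();q=o['tool_rot'];Rc=Ro.from_quat([q[1],q[2],q[3],q[0]]).as_matrix() if Rc is None else Rc
    pc=o['position'] if pc is None else pc
    return (Rc.T@(np.array(p)-pc)).round(4),Ro.from_matrix(Rc.T@R).as_rotvec().round(4)
E
python3 - <<'E'
from h import *
o=env.get_obs();q=o['tool_rot'];print(Ro.from_quat([q[1],q[2],q[3],q[0]]).as_matrix().round(3))
p=[*hand(.05,-.006),.25]
for s in(1,-1):print(p,go(p,Rt(A0,s)))
E
```

```text
[[-0.001  0.893  0.449]
 [ 0.002  0.449 -0.893]
 [-1.    -0.    -0.002]]
[np.float64(0.5649865370989869), np.float64(0.17031327521885117), 0.25] (array([ 0.0032,  0.5813, -0.5475]), array([ 0.2293, -0.0024,  0.0004]))
[np.float64(0.5649865370989869), np.float64(0.17031327521885117), 0.25] (array([ 0.0032,  0.5813, -0.5475]), array([-2.9122e+00, -6.0000e-04, -3.5000e-03]))
```

Call:
send_rows --motion '[{"dr": [0.05, 0, 0], "travel": [0, 0.03, -0.028], "jaw": 0.3}, {"dr": [0.1, 0, 0], "travel": [0, 0.065, -0.06], "jaw": 0.0}, {"dr": [0.15, 0, 0], "travel": [0, 0.1, -0.093], "jaw": -0.2}, {"dr": [0.2, 0, 0], "travel": [0, 0.134, -0.125], "jaw": -0.2}, {"dr": [0.229, 0, 0], "travel": [0, 0.165, -0.155], "jaw": -0.2}]'

```text
time: 0.6
position: [0.3702, -0.3655, 0.2527]
tool_rot: [0.555, 0.438, 0.556, -0.437]
force: [0.8, 0.5, -0.0]
finger_gap: 0.0343
```

```bash
python3 - <<'E'
from h import *
print(go([*hand(.05,-.006),.25],Rt(A0,1)))
E
```

```text
(array([ 0.0031,  0.3148, -0.4753]), array([-0.0003, -0.001 ,  0.0003]))
```

Call:
send_rows --motion '[{"dr": [0, 0, 0], "travel": [0, 0.024, -0.037], "jaw": -0.2}, {"dr": [0, 0, 0], "travel": [0, 0.05, -0.075], "jaw": -0.2}, {"dr": [0, 0, 0], "travel": [0, 0.076, -0.114], "jaw": -0.2}, {"dr": [0, 0, 0], "travel": [0, 0.102, -0.153], "jaw": -0.2}, {"dr": [0, 0, 0], "travel": [0, 0.128, -0.192], "jaw": -0.2}]'

```text
time: 1.1
position: [0.449, -0.1496, 0.253]
tool_rot: [0.555, 0.437, 0.556, -0.438]
force: [0.8, -0.5, -0.4]
finger_gap: 0.034
```

Call:
send_rows --motion '[{"dr": [0, 0, 0], "travel": [0, 0.026, -0.039], "jaw": -0.2}, {"dr": [0, 0, 0], "travel": [0, 0.052, -0.078], "jaw": -0.2}, {"dr": [0, 0, 0], "travel": [0, 0.078, -0.117], "jaw": -0.2}, {"dr": [0, 0, 0], "travel": [0, 0.104, -0.156], "jaw": -0.2}, {"dr": [0, 0, 0], "travel": [0, 0.128, -0.192], "jaw": -0.2}]'

```text
time: 1.6
position: [0.5285, 0.0674, 0.253]
tool_rot: [0.556, 0.437, 0.556, -0.437]
force: [1.6, -0.5, -0.4]
finger_gap: 0.0341
```

```bash
python3 - <<'E'
from h import *
print(go([*hand(.05,-.006),.25],Rt(A0,1)))
E
```

```text
(array([ 0.003 ,  0.0597, -0.0914]), array([ 0.001 , -0.0002,  0.0004]))
```

Call:
send_rows --motion '[{"dr": [0, 0, 0], "travel": [0.001, 0.02, -0.035], "jaw": -0.2}, {"dr": [0, 0, 0], "travel": [0.002, 0.04, -0.065], "jaw": -0.2}, {"dr": [0, 0, 0], "travel": [0.003, 0.056, -0.085], "jaw": -0.2}, {"dr": [0, 0, 0], "travel": [0.003, 0.056, -0.085], "jaw": -0.2}]'

```text
time: 2.0
position: [0.5626, 0.1665, 0.2498]
tool_rot: [0.556, 0.436, 0.558, -0.435]
force: [-1.1, 0.2, -0.5]
finger_gap: 0.0342
```

```bash
python3 - <<'E'
from h import *
print(go([*hand(.05,-.006),.25],Rt(A0,1)),env.get_obs()['position'])
crop("top",(80,90,240,250),3.6,"pics/t2.png");crop("scene",(300,100,450,300),3,"pics/s2.png")
E
```

```text
(array([-0.0002,  0.0032, -0.0032]), array([ 0.0075, -0.0037, -0.0002])) [0.5626259  0.16647449 0.24978632]
```

View pics/t2.png

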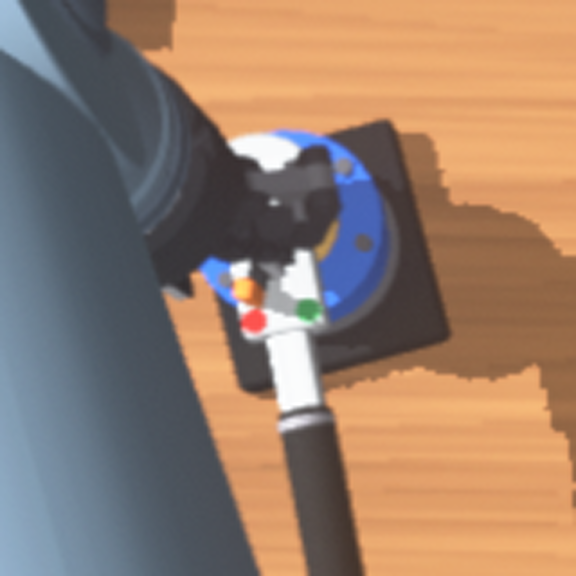

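View pics/s2.png

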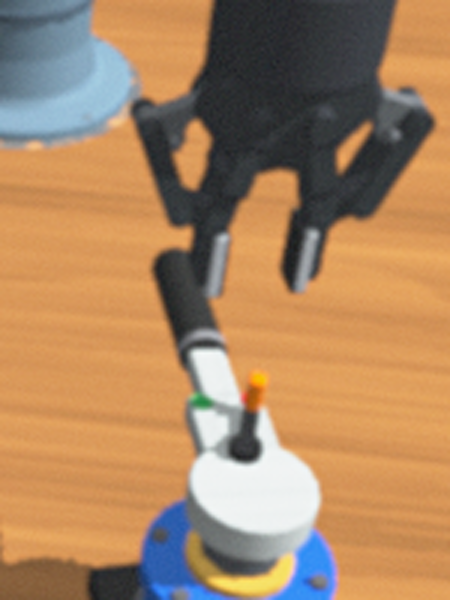

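Call:
send_rows --motion '[{"dr": [0, 0, 0], "travel": [0.005, 0.0, -0.003], "jaw": -0.2}, {"dr": [0, 0, 0], "travel": [0.02, 0.0, -0.003], "jaw": -0.2}, {"dr": [0, 0, 0], "travel": [0.035, 0.0, -0.003], "jaw": -0.2}, {"dr": [0, 0, 0], "travel": [0.04, 0.0, -0.003], "jaw": -0.2}, {"dr": [0, 0, 0], "travel": [0.04, 0.0, -0.003], "jaw": -0.2}]'

```text
time: 2.6
position: [0.561, 0.1628, 0.2081]
tool_rot: [0.555, 0.436, 0.556, -0.439]
force: [0.1, -0.4, 0.1]
finger_gap: 0.0342
```

```bash
python3 - <<'E'
from h import *
print(go([*hand(.05,-.009),.178],Rt(A0,1)),env.get_obs()['position'])
crop("scene",(320,140,440,280),4,"pics/s3.png")
E
```

```text
(array([ 0.0301,  0.0058, -0.0094]), array([-0.0004,  0.0003,  0.0041])) [0.56096296 0.16280346 0.2080931 ]
```

View pics/s3.png

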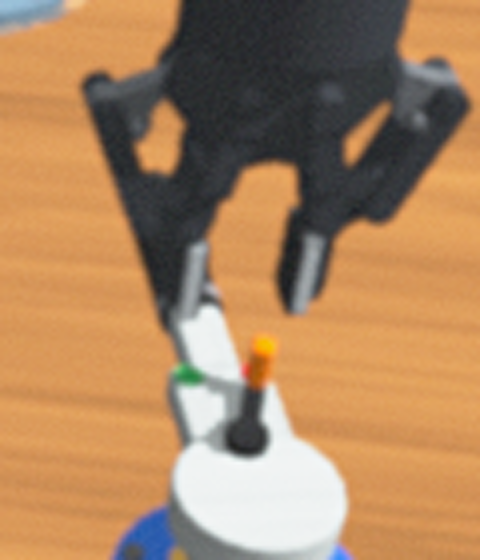

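Call:
send_rows --motion '[{"dr": [0, 0, 0], "travel": [0, 0.006, -0.0095], "jaw": -0.2}, {"dr": [0, 0, 0], "travel": [0, 0.006, -0.0095], "jaw": -0.2}, {"dr": [0, 0, 0], "travel": [0, 0.006, -0.0095], "jaw": -0.2}]'

```text
time: 2.95
position: [0.5663, 0.1758, 0.2111]
tool_rot: [0.556, 0.438, 0.556, -0.436]
force: [0.5, -0.7, 0.3]
finger_gap: 0.0342
```

```bash
python3 - <<'E'
from h import *
print(go([*hand(.05,-.009),.178],Rt(A0,1)),env.get_obs()['position'])
crop("scene",(320,140,440,280),4,"pics/s4.png")
P=env.get_obs()['position'];y=Rt(A0,1)
for s in(-.017,.017):print(proj("scene",P+y[:,0]*.022+y[:,2]*s))
E
```

```text
(array([ 0.0331, -0.0026,  0.0021]), array([ 0.0019, -0.0006, -0.0015])) [0.56629877 0.17582179 0.21106421]
[[398.34541116 217.5389314 ]]
[[376.09101832 218.61266627]]
```

View pics/s4.png

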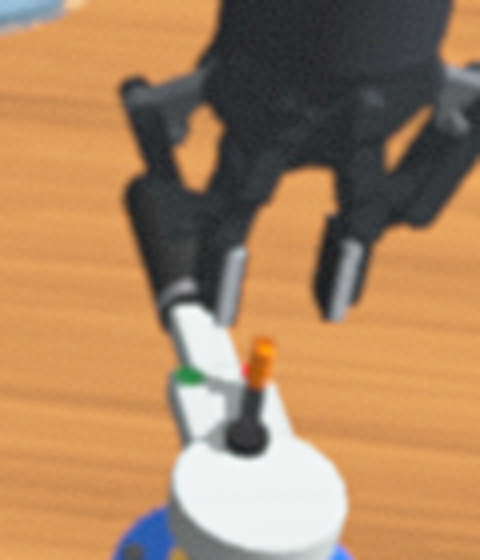

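Call:
send_rows --motion '[{"dr": [0, 0, 0], "travel": [0.008, 0, 0], "jaw": -0.2}, {"dr": [0, 0, 0], "travel": [0.016, 0, 0], "jaw": -0.2}, {"dr": [0, 0, 0], "travel": [0.022, 0, 0], "jaw": -0.2}, {"dr": [0, 0, 0], "travel": [0.022, 0, 0], "jaw": -0.2}, {"dr": [0, 0, 0], "travel": [0.022, 0, 0], "jaw": -0.2}]'

```text
time: 3.5
position: [0.5656, 0.1743, 0.1878]
tool_rot: [0.555, 0.437, 0.556, -0.438]
force: [0.4, 0.1, 0.7]
finger_gap: 0.034
```

```bash
python3 - <<'E'
from h import *
print(go([*hand(.05,-.009),.178],Rt(A0,1)),env.get_obs()['position'])
crop("scene",(320,140,440,280),4,"pics/s5.png")
E
```

```text
(array([ 0.0098, -0.0016,  0.0008]), array([ 0.0001, -0.    ,  0.001 ])) [0.56562856 0.17433735 0.18775137]
```

View pics/s5.png

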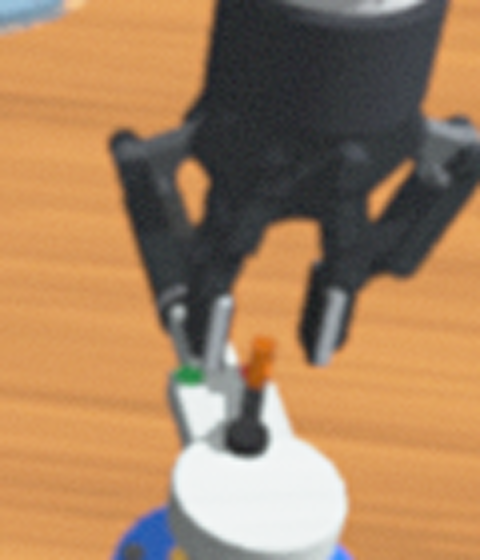

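Call:
send_rows --motion '[{"dr": [0, 0, 0], "travel": [0.005, -0.001, 0], "jaw": -0.2}, {"dr": [0, 0, 0], "travel": [0.009, -0.001, 0], "jaw": -0.2}, {"dr": [0, 0, 0], "travel": [0.009, -0.001, 0], "jaw": -0.2}, {"dr": [0, 0, 0], "travel": [0.009, -0.001, 0.005], "jaw": -0.2}, {"dr": [0, 0, 0], "travel": [0.009, -0.001, 0.01], "jaw": -0.2}]'

```text
time: 4.05
position: [0.5674, 0.1644, 0.1794]
tool_rot: [0.556, 0.437, 0.556, -0.437]
force: [-1.6, 0.8, 1.2]
finger_gap: 0.0345
```

Call:
send_rows --motion '[{"dr": [0, 0, 0], "travel": [0, 0, 0.004], "jaw": -0.2}, {"dr": [0, 0, 0], "travel": [0, 0, 0.008], "jaw": -0.2}, {"dr": [0, 0, 0], "travel": [0, 0, 0.012], "jaw": -0.2}, {"dr": [0, 0, 0], "travel": [0, 0, 0.016], "jaw": -0.2}, {"dr": [0, 0, 0], "travel": [0, 0, 0.016], "jaw": -0.2}]'

```text
time: 4.55
position: [0.5714, 0.1479, 0.1793]
tool_rot: [0.556, 0.438, 0.555, -0.438]
force: [0.2, -0.5, -0.3]
finger_gap: 0.0341
```

```bash
python3 - <<'E'
from h import *
print(go([*hand(.05,.0214),.178],Rt(A0,1)),env.get_obs()['position'])
crop("scene",(320,140,440,280),4,"pics/s6.png")
E
```

```text
(array([ 0.0013, -0.001 ,  0.0042]), array([-0.0009,  0.0007, -0.0002])) [0.57139443 0.14794631 0.17927134]
```

View pics/s6.png

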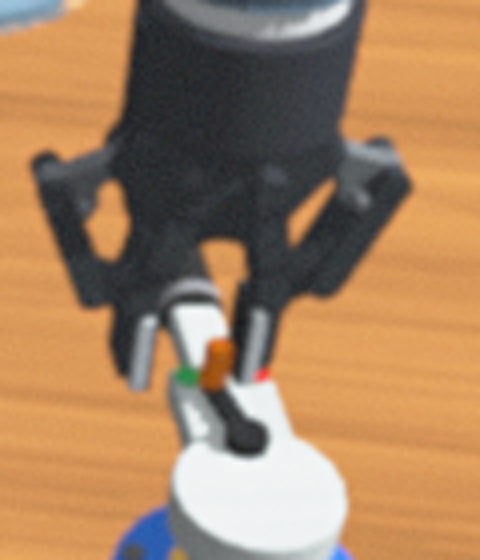

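The lever is swinging over: the tab is now at crop (217,362), beside the green dot. I'll push the last few mm to its stop.

Call:
send_rows --motion '[{"dr": [0, 0, 0], "travel": [0, 0, 0.002], "jaw": -0.2}, {"dr": [0, 0, 0], "travel": [0, 0, 0.004], "jaw": -0.2}, {"dr": [0, 0, 0], "travel": [0, 0, 0.005], "jaw": -0.2}, {"dr": [0, 0, 0], "travel": [0, 0, 0.006], "jaw": -0.2}, {"dr": [0, 0, 0], "travel": [0, 0, 0.006], "jaw": -0.2}]'

```text
time: 5.1
position: [0.5727, 0.1446, 0.1795]
tool_rot: [0.556, 0.438, 0.556, -0.436]
force: [1.0, 4.3, -1.1]
finger_gap: 0.0342
```

```bash
python3 - <<'E'
from h import *
print(go([*hand(.05,.0214),.178],Rt(A0,1)),env.get_obs()['position'])
crop("scene",(320,140,440,280),4,"pics/s7.png")
crop("top",(80,90,240,250),3.6,"pics/t7.png")
E
```

```text
(array([ 0.0015, -0.0015,  0.0006]), array([ 0.0012, -0.0017, -0.0016])) [0.57270532 0.14462142 0.17952667]
```

View pics/s7.png

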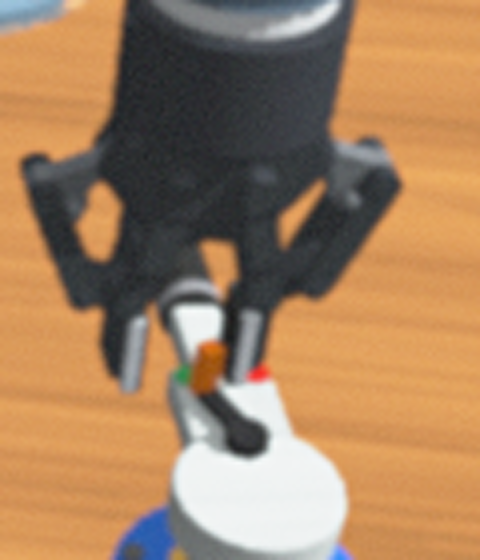

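View pics/t7.png

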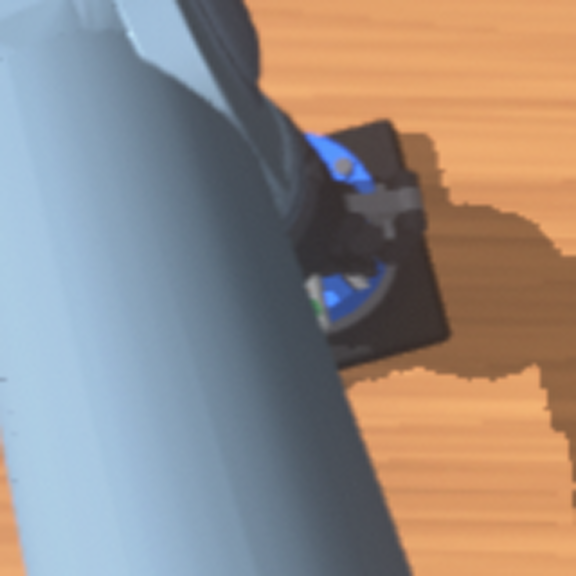

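```bash
python3 - <<'E'
from h import *
for q in(0,.5,.6,.7):
    pv=hand(.021,0);a=A0+q-.35;t=pv+.03*np.array([np.cos(a),np.sin(a)])
    print(q,(proj("scene",[*t,.164])-[320,140])*4)
E
```

```text
0 [[257.43764905 358.71145465]]
0.5 [[218.65507792 358.00217388]]
0.6 [[211.48219943 359.42021599]]
0.7 [[204.66276398 361.34105743]]
```

Model prediction for q=0.7 matches the tab in the picture (after the same 4 px offset as at the start), and the force has risen to 4 N: the lever is at its stop. I'll back off and lift.

Call:
send_rows --motion '[{"dr": [0, 0, 0], "travel": [0, 0, -0.006], "jaw": -0.2}, {"dr": [0, 0, 0], "travel": [-0.015, 0, -0.007], "jaw": -0.2}, {"dr": [0, 0, 0], "travel": [-0.035, 0, -0.007], "jaw": -0.1}, {"dr": [0, 0, 0], "travel": [-0.05, 0, -0.007], "jaw": 0.0}, {"dr": [0, 0, 0], "travel": [-0.05, 0, -0.007], "jaw": 0.1}]'

```text
time: 5.7
position: [0.5729, 0.1499, 0.233]
tool_rot: [0.557, 0.439, 0.554, -0.436]
force: [0.3, -0.4, 0.4]
finger_gap: 0.047
```

```bash
python3 - <<'E'
from h import *
print(go([*hand(.15,0),.225],Rt(A0,1)),go([*hand(.15,0),.142],Rt(A0,1)))
crop("scene",(320,140,440,280),4,"pics/s8.png")
E
```

```text
(array([ 0.0074, -0.103 , -0.0156]), array([-0.0006,  0.0011, -0.0061])) (array([ 0.0904, -0.1035, -0.0157]), array([-0.0006,  0.0011, -0.0061]))
```

View pics/s8.png

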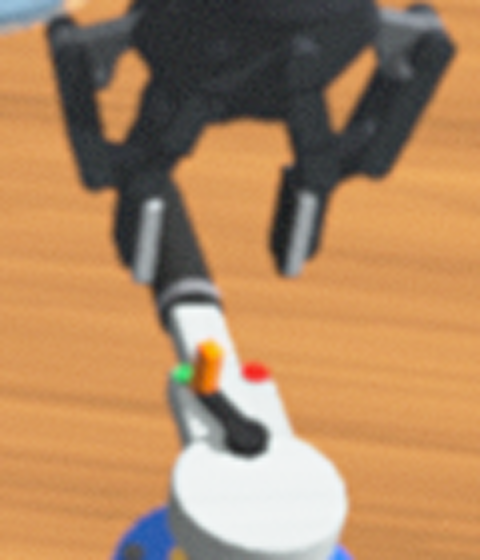

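The lever stays at green and the handle hasn't moved. Next is the grip.

Call:
send_rows --motion '[{"dr": [0, 0, 0], "travel": [0, -0.03, -0.005], "jaw": 0.15}, {"dr": [0, 0, 0], "travel": [0, -0.065, -0.01], "jaw": 0.15}, {"dr": [0, 0, 0], "travel": [0.002, -0.1, -0.016], "jaw": 0.15}, {"dr": [0, 0, 0], "travel": [0.005, -0.103, -0.016], "jaw": 0.15}, {"dr": [0, 0, 0], "travel": [0.007, -0.103, -0.016], "jaw": 0.15}]'

```text
time: 6.25
position: [0.4657, 0.1406, 0.2215]
tool_rot: [0.556, 0.437, 0.556, -0.438]
force: [0.5, 0.0, -0.4]
finger_gap: 0.0493
```

```bash
python3 - <<'E'
from h import *
print(go([*hand(.15,0),.142],Rt(A0,1)),env.get_obs()['position'])
crop("scene",(310,80,440,280),3,"pics/s9.png")
P=env.get_obs()['position'];y=Rt(A0,1)
E
```

```text
(array([0.0795, 0.0035, 0.0002]), array([0.0005, 0.0014, 0.0013])) [0.46574984 0.14057594 0.22145591]
```

View pics/s9.png

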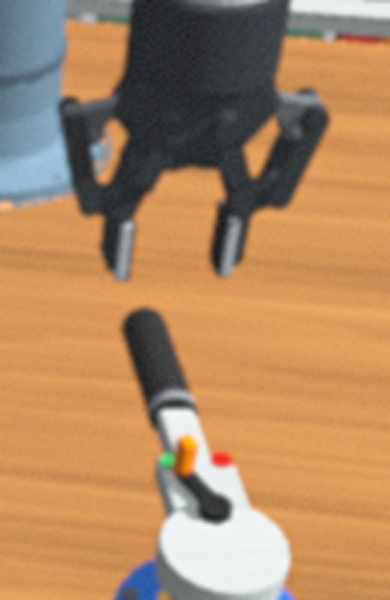

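Call:
send_rows --motion '[{"dr": [0, 0, 0], "travel": [0.015, 0.003, 0], "jaw": 0.15}, {"dr": [0, 0, 0], "travel": [0.03, 0.003, 0], "jaw": 0.15}, {"dr": [0, 0, 0], "travel": [0.042, 0.003, 0], "jaw": 0.15}, {"dr": [0, 0, 0], "travel": [0.048, 0.003, 0], "jaw": 0.15}, {"dr": [0, 0, 0], "travel": [0.048, 0.003, 0], "jaw": 0.15}]'

```text
time: 6.8
position: [0.4694, 0.1419, 0.1727]
tool_rot: [0.555, 0.437, 0.556, -0.438]
force: [-0.2, 0.2, 0.5]
finger_gap: 0.0489
```

```bash
python3 - <<'E'
from h import *
print(go([*hand(.15,0),.142],Rt(A0,1)),env.get_obs()['position'])
crop("scene",(310,80,440,280),3,"pics/s10.png")
E
```

```text
(array([ 0.0307, -0.0003,  0.0008]), array([ 0.0002, -0.0006,  0.0028])) [0.46935145 0.14189995 0.17274033]
```

View pics/s10.png

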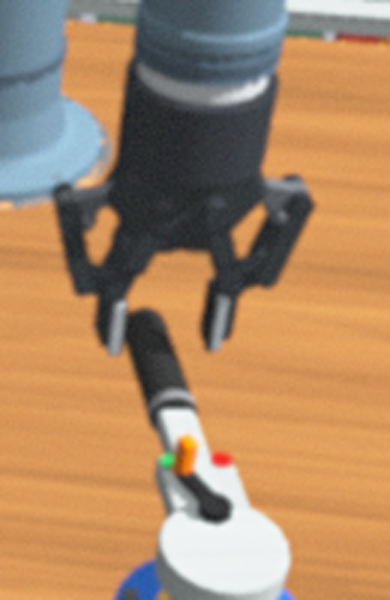

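```bash
python3 - <<'E'
from h import *
c=lambda p:((proj("scene",p)-[310,80])*3).round(1)
for r in(.105,.15,.195): print(r,c([*hand(r,0),.135]))
P=env.get_obs()['position'];y=Rt(A0,1)
for s in(-.0245,.0245):print(c(P+y[:,0]*.022+y[:,2]*s))
E
```

```text
0.105 [[171.5 421. ]]
0.15 [[153.9 369.6]]
0.195 [[137.7 322.1]]
[[201.8 345.9]]
[[116.7 349.7]]
```

Call:
send_rows --motion '[{"dr": [0, 0, 0], "travel": [0.007, 0, -0.002], "jaw": 0.15}, {"dr": [0, 0, 0], "travel": [0.014, 0, -0.002], "jaw": 0.15}, {"dr": [0, 0, 0], "travel": [0.022, 0, -0.002], "jaw": 0.15}, {"dr": [0, 0, 0], "travel": [0.03, 0, -0.002], "jaw": 0.15}, {"dr": [0, 0, 0], "travel": [0.03, 0, -0.002], "jaw": 0.15}]'

```text
time: 7.35
position: [0.4682, 0.1435, 0.1428]
tool_rot: [0.555, 0.437, 0.556, -0.438]
force: [0.3, -0.3, -0.1]
finger_gap: 0.049
```

```bash
python3 - <<'E'
from h import *
print(go([*hand(.15,0),.142],Rt(A0,1)),env.get_obs()['position'])
crop("scene",(310,80,440,280),3,"pics/s11.png")
E
```

```text
(array([0.0008, 0.0004, 0.0027]), array([0.0003, 0.0001, 0.003 ])) [0.46817054 0.14352781 0.14277385]
```

View pics/s11.png

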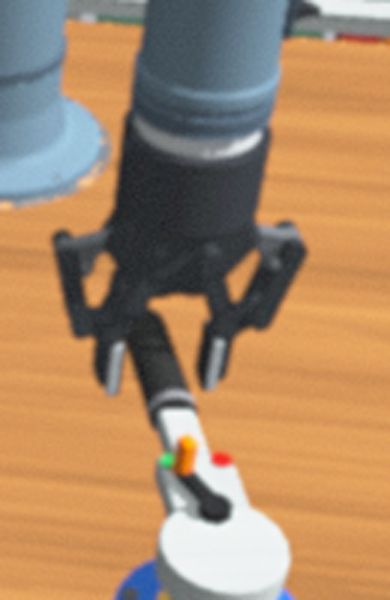

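The pads straddle the grip with no contact. I'll push with the clockwise-side pad, starting with the approach to contact.

Call:
send_rows --motion '[{"dr": [0, 0, 0], "travel": [0, 0, 0.004], "jaw": 0.15}, {"dr": [0, 0, 0], "travel": [0, 0, 0.007], "jaw": 0.15}, {"dr": [0, 0, 0], "travel": [0, 0, 0.01], "jaw": 0.15}, {"dr": [0, 0, 0], "travel": [0, 0, 0.013], "jaw": 0.15}, {"dr": [0, 0, 0], "travel": [0, 0, 0.013], "jaw": 0.15}]'

```text
time: 7.9
position: [0.4727, 0.131, 0.1445]
tool_rot: [0.555, 0.438, 0.555, -0.438]
force: [0.3, 0.1, -0.1]
finger_gap: 0.0492
```

Call:
send_rows --motion '[{"dr": [-0.02, 0, 0], "travel": [0, 0.0003, 0.003], "jaw": 0.15}, {"dr": [-0.04, 0, 0], "travel": [0, 0.0006, 0.006], "jaw": 0.15}, {"dr": [-0.06, 0, 0], "travel": [0, 0.001, 0.009], "jaw": 0.15}, {"dr": [-0.08, 0, 0], "travel": [0, 0.0014, 0.012], "jaw": 0.15}, {"dr": [-0.1, 0, 0], "travel": [0, 0.0018, 0.015], "jaw": 0.15}]'

```text
time: 8.4
position: [0.4779, 0.1171, 0.1444]
tool_rot: [0.577, 0.409, 0.577, -0.408]
force: [-0.8, 2.0, 1.2]
finger_gap: 0.0494
```

```bash
cat >> h.py <<'E'
def st(tag,cam=True):
    o=env.get_obs();d=o['position'][:2]-H;q=o['tool_rot'];R=Ro.from_quat([q[1],q[2],q[3],q[0]]).as_matrix()
    ori=np.arctan2(R[1,2],R[0,2])-np.pi/2;n=(R[:,2]@np.r_[d,0],R[:,1]@np.r_[d,0])
    w=lambda a:(a+np.pi)%(2*np.pi)-np.pi
    print("r",np.hypot(*d).round(4),"posang-A0",w(np.arctan2(d[1],d[0])-A0).round(3),"ori-A0",w(ori-A0).round(3),"s",n[0].round(4),"z",o['position'][2].round(4),"Ftan",(o['force']@R[:,2]).round(2),"t",o['time'],"gap",o['finger_gap'].round(4))
    if cam:
        crop("scene",(300,120,450,310),3.15,f"pics/s_{tag}.png")
E
python3 -c "
from h import *
st('a')"
```

```text
Traceback (most recent call last):
  File "h.py", line 27, in st
    print("r",np.hypot(*d).round(4),"posang-A0",w(np.arctan2(d[1],d[0])-A0).round(3),"ori-A0",w(ori-A0).round(3),"s",n[0].round(4),"z",o['position'][2].round(4),"Ftan",(o['force']@R[:,2]).round(2),"t",o['time'],"gap",o['finger_gap'].round(4))
                                                                                                                                                                                                                         ^^^^^^^^^^^^^^^^^^^^^
AttributeError: 'float' object has no attribute 'round'
```

```bash
sed -i "s/o\['finger_gap'\].round(4)/round(o['finger_gap'],4)/" h.py
python3 -c "
from h import *
st('a')"
```

```text
r 0.1493 posang-A0 0.17 ori-A0 0.102 s 0.0102 z 0.1444 Ftan -2.13 t 8.4 gap 0.0494
```

View pics/s_a.png

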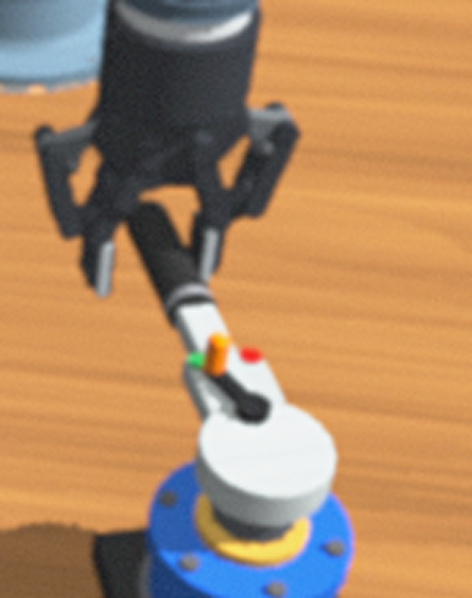

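Call:
send_rows --motion '[{"dr": [-0.025, 0, 0], "travel": [0, 0.0003, 0.0037], "jaw": 0.15}, {"dr": [-0.05, 0, 0], "travel": [0, 0.0007, 0.0075], "jaw": 0.15}, {"dr": [-0.075, 0, 0], "travel": [0, 0.0012, 0.0112], "jaw": 0.15}, {"dr": [-0.1, 0, 0], "travel": [0, 0.0018, 0.0149], "jaw": 0.15}, {"dr": [-0.1, 0, 0], "travel": [0, 0.0018, 0.0149], "jaw": 0.15}]'

```text
time: 8.95
position: [0.4846, 0.103, 0.1442]
tool_rot: [0.596, 0.38, 0.596, -0.38]
force: [-0.2, -0.3, 0.4]
finger_gap: 0.0494
```

```bash
python3 -c "
from h import *
st('b',0)"
```

```text
r 0.1495 posang-A0 0.275 ori-A0 0.2 s 0.0113 z 0.1442 Ftan 0.18 t 8.95 gap 0.0494
```

Call:
send_rows --motion '[{"dr": [-0.025, 0, 0], "travel": [0, 0.0003, 0.0037], "jaw": 0.15}, {"dr": [-0.05, 0, 0], "travel": [0, 0.0007, 0.0075], "jaw": 0.15}, {"dr": [-0.075, 0, 0], "travel": [0, 0.0012, 0.0112], "jaw": 0.15}, {"dr": [-0.1, 0, 0], "travel": [0, 0.0018, 0.0149], "jaw": 0.15}]'

```text
time: 9.35
position: [0.492, 0.0912, 0.1442]
tool_rot: [0.615, 0.349, 0.615, -0.349]
force: [0.1, 1.0, -0.3]
finger_gap: 0.0494
```

```bash
python3 -c "
from h import *
st('c')"
```

```text
r 0.1495 posang-A0 0.369 ori-A0 0.301 s 0.0101 z 0.1442 Ftan -0.81 t 9.35 gap 0.0494
```

View pics/s_c.png

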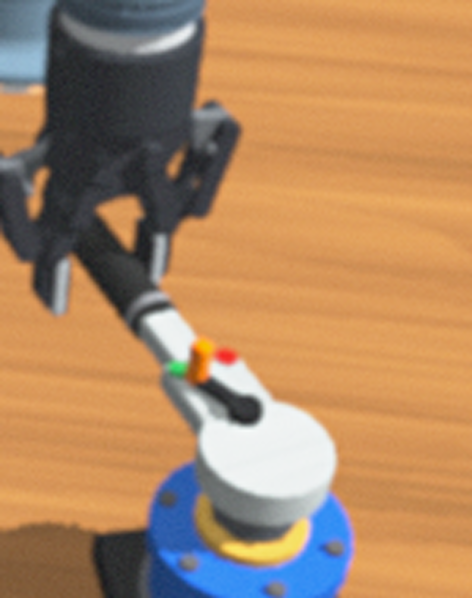

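Call:
send_rows --motion '[{"dr": [-0.025, 0, 0], "travel": [0, 0.0003, 0.0037], "jaw": 0.15}, {"dr": [-0.05, 0, 0], "travel": [0, 0.0007, 0.0075], "jaw": 0.15}]'

```text
time: 9.6
position: [0.4964, 0.0853, 0.1442]
tool_rot: [0.623, 0.334, 0.624, -0.334]
force: [0.4, 1.6, -0.0]
finger_gap: 0.0491
```

Call:
send_rows --motion '[{"dr": [-0.025, 0, 0], "travel": [0, 0.0003, 0.0037], "jaw": 0.15}, {"dr": [-0.05, 0, 0], "travel": [0, 0.0007, 0.0075], "jaw": 0.15}]'

```text
time: 9.8
position: [0.5011, 0.0795, 0.1441]
tool_rot: [0.631, 0.318, 0.632, -0.318]
force: [-1.0, 3.3, 0.2]
finger_gap: 0.0488
```

```bash
python3 -c "
from h import *
st('d',0)"
```

```text
r 0.1494 posang-A0 0.467 ori-A0 0.402 s 0.0098 z 0.1441 Ftan -3.29 t 9.8 gap 0.0488
```

Call:
send_rows --motion '[{"dr": [-0.025, 0, 0], "travel": [0, 0.0003, 0.0037], "jaw": 0.15}, {"dr": [-0.05, 0, 0], "travel": [0, 0.0007, 0.0075], "jaw": 0.15}]'

```text
time: 10.0
position: [0.506, 0.074, 0.1441]
tool_rot: [0.639, 0.302, 0.64, -0.302]
force: [-1.4, 3.8, 1.7]
finger_gap: 0.0492
```

Call:
send_rows --motion '[{"dr": [-0.025, 0, 0], "travel": [0, 0.0003, 0.0037], "jaw": 0.15}, {"dr": [-0.05, 0, 0], "travel": [0, 0.0007, 0.0075], "jaw": 0.15}]'

```text
time: 10.2
position: [0.5112, 0.0688, 0.1441]
tool_rot: [0.646, 0.286, 0.647, -0.285]
force: [-3.2, 4.4, 0.4]
finger_gap: 0.0492
```

```bash
python3 -c "
from h import *
st('e')"
```

```text
r 0.1493 posang-A0 0.566 ori-A0 0.503 s 0.0094 z 0.1441 Ftan -5.36 t 10.2 gap 0.0492
```

View pics/s_e.png

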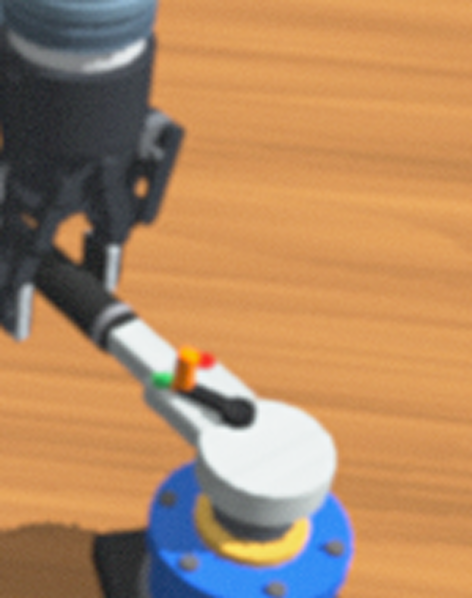

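Call:
send_rows --motion '[{"dr": [-0.04, 0, 0], "travel": [0, 0.0006, 0.006], "jaw": 0.15}, {"dr": [-0.08, 0, 0], "travel": [0, 0.0013, 0.012], "jaw": 0.15}, {"dr": [-0.12, 0, 0], "travel": [0, 0.0023, 0.0179], "jaw": 0.15}, {"dr": [-0.16, 0, 0], "travel": [0, 0.0036, 0.0238], "jaw": 0.15}, {"dr": [-0.2, 0, 0], "travel": [0, 0.0051, 0.0296], "jaw": 0.15}]'

```text
time: 10.75
position: [0.5347, 0.0505, 0.1441]
tool_rot: [0.671, 0.22, 0.673, -0.219]
force: [-3.0, 4.8, -0.1]
finger_gap: 0.0491
```

```bash
python3 -c "
from h import *
st('f')
crop('top',(60,60,280,280),2.6,'pics/t_f.png')"
```

```text
r 0.1492 posang-A0 0.766 ori-A0 0.703 s 0.0094 z 0.1441 Ftan -5.3 t 10.75 gap 0.0491
```

View pics/s_f.png

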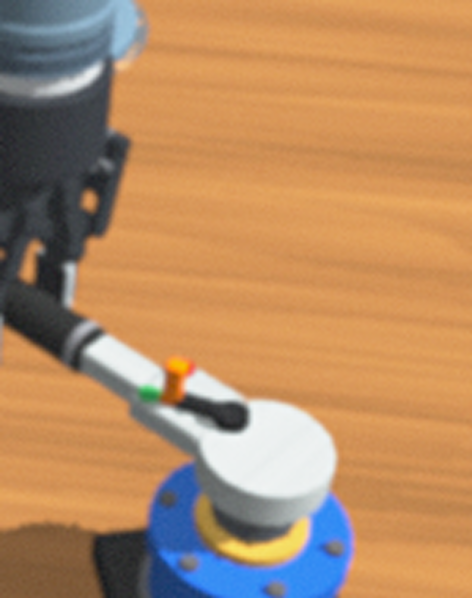

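View pics/t_f.png

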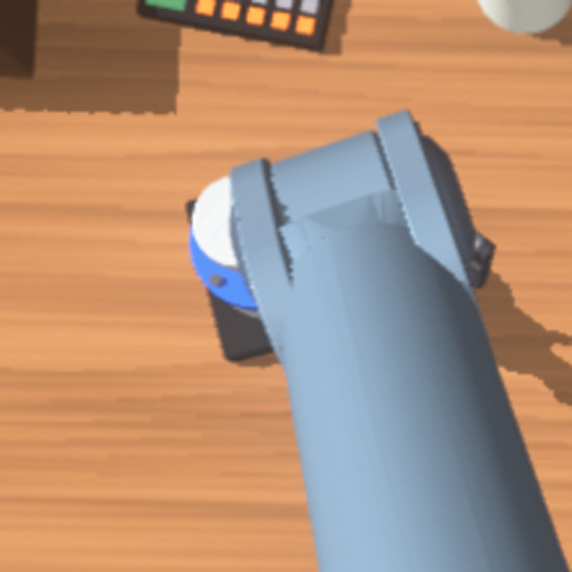

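Call:
send_rows --motion '[{"dr": [-0.04, 0, 0], "travel": [0, 0.0006, 0.006], "jaw": 0.15}, {"dr": [-0.08, 0, 0], "travel": [0, 0.0013, 0.012], "jaw": 0.15}, {"dr": [-0.12, 0, 0], "travel": [0, 0.0023, 0.0179], "jaw": 0.15}, {"dr": [-0.16, 0, 0], "travel": [0, 0.0036, 0.0238], "jaw": 0.15}, {"dr": [-0.2, 0, 0], "travel": [0, 0.0051, 0.0296], "jaw": 0.15}]'

```text
time: 11.35
position: [0.5612, 0.0371, 0.1441]
tool_rot: [0.69, 0.152, 0.692, -0.152]
force: [-4.5, 5.0, 2.1]
finger_gap: 0.0491
```

Call:
send_rows --motion '[{"dr": [-0.04, 0, 0], "travel": [0, 0.0006, 0.006], "jaw": 0.15}, {"dr": [-0.08, 0, 0], "travel": [0, 0.0013, 0.012], "jaw": 0.15}, {"dr": [-0.12, 0, 0], "travel": [0, 0.0023, 0.0179], "jaw": 0.15}, {"dr": [-0.16, 0, 0], "travel": [0, 0.0036, 0.0238], "jaw": 0.15}, {"dr": [-0.2, 0, 0], "travel": [0, 0.0051, 0.0296], "jaw": 0.15}]'

```text
time: 11.85
position: [0.5897, 0.029, 0.1439]
tool_rot: [0.701, 0.082, 0.704, -0.082]
force: [-4.0, 4.5, 2.5]
finger_gap: 0.049
```

```bash
python3 -c "
from h import *
st('g')
crop('top',(60,60,280,280),2.6,'pics/t_g.png')"
```

```text
r 0.1494 posang-A0 1.164 ori-A0 1.102 s 0.0093 z 0.1439 Ftan -4.96 t 11.85 gap 0.049
```

View pics/s_g.png

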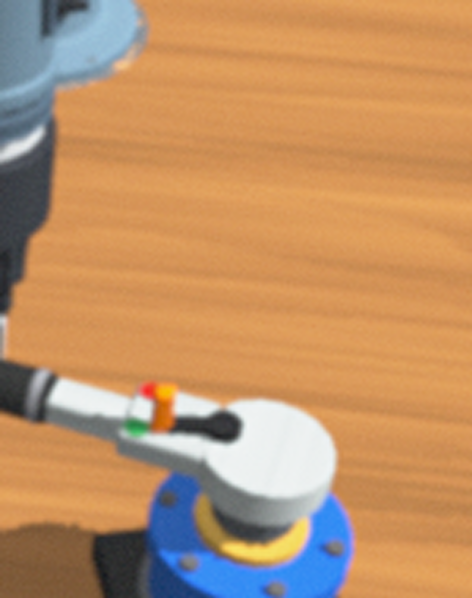

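View pics/t_g.png

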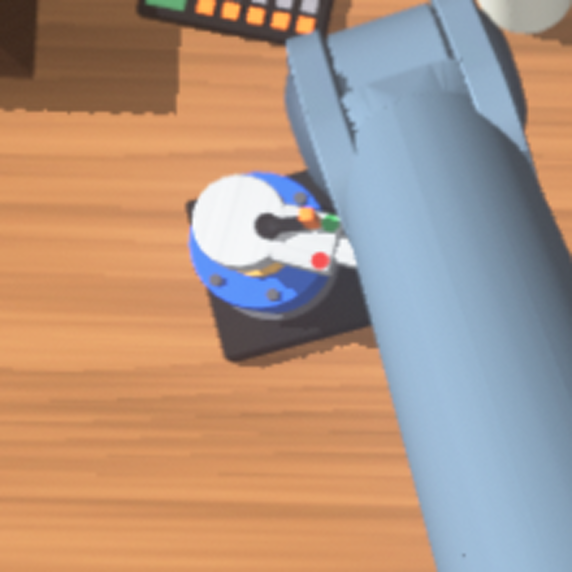

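```bash
python3 -c "
from h import *
crop('top',(125,120,205,190),8,'pics/t_h.png')
crop('scene',(340,250,420,320),8,'pics/s_h.png')"
```

```text
(no output)
```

View pics/t_h.png

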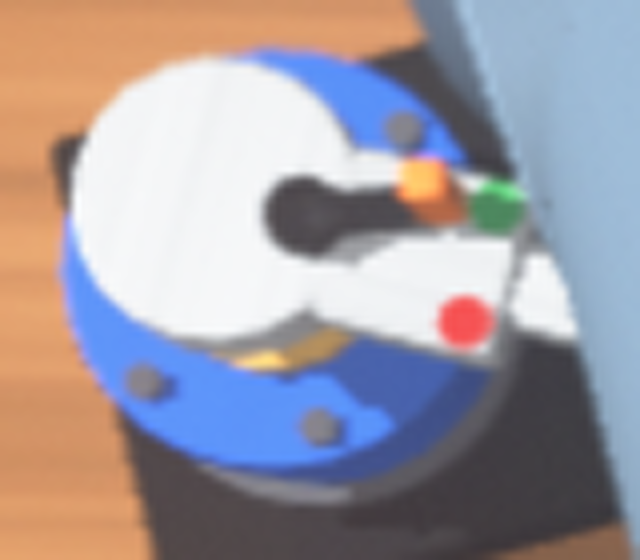

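View pics/s_h.png

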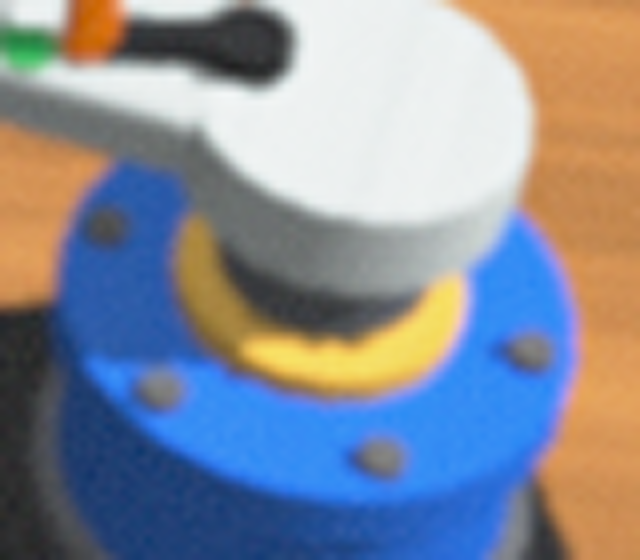

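```bash
python3 -c "
from h import *
f=lambda p:((proj('top',p)-[125,120]+.5)*8).round(0)
for z in(.105,.11,.115,.12):
  print(z,'c',f([*H,z]))
  for a in(0,.3,.5,.6,.7,.8,.9): print(a,f([*(hand(.027,0,A0+a)),z]))
import math
print('head',f([*H,.146]))
# handle angle from dots now
for nm,u in (('red',(466,321)),('green',(497,207))):
  p=px2z('top',np.array(u)/8+[125,120]-.5,.146)[:2]-H; print(nm,np.hypot(*p),np.arctan2(p[1],p[0])-A0)
f0=lambda a:np.array([100+a[0]/3.8-.37,110+a[1]/3.8-.37])
for nm,u in (('red',(191,263)),('green',(249,250))):
  p=px2z('top',f0(u),.146)[:2]-H; print(nm,np.hypot(*p),np.arctan2(p[1],p[0])-A0)
"
```

```text
0.105 c [[263. 239.]]
0 [[286. 353.]]
0.3 [[319. 340.]]
0.5 [[339. 327.]]
0.6 [[348. 319.]]
0.7 [[355. 310.]]
0.8 [[362. 301.]]
0.9 [[368. 290.]]
0.11 c [[258. 234.]]
0 [[281. 348.]]
0.3 [[314. 336.]]
0.5 [[334. 322.]]
0.6 [[343. 314.]]
0.7 [[351. 305.]]
0.8 [[358. 296.]]
0.9 [[364. 285.]]
0.115 c [[253. 229.]]
0 [[276. 343.]]
0.3 [[309. 331.]]
0.5 [[329. 317.]]
0.6 [[338. 309.]]
0.7 [[346. 300.]]
0.8 [[353. 291.]]
0.9 [[359. 280.]]
0.12 c [[247. 223.]]
0 [[270. 339.]]
0.3 [[304. 326.]]
0.5 [[324. 313.]]
0.6 [[333. 304.]]
0.7 [[341. 295.]]
0.8 [[348. 286.]]
0.9 [[354. 275.]]
head [[218. 195.]]
red 0.06114867931340801 0.8792118221185228
green 0.06075250356779651 1.3113809871591937
red 0.062036877819116085 6.037257192114913
green 0.06103788591667279 0.19482859842706102
```

Handle turned about 1.12 rad by the dots in the top view. The force reached the plug level at about 0.40 rad, so the plug is at about 0.70 rad. I need a little more.

Call:
send_rows --motion '[{"dr": [-0.025, 0, 0], "travel": [0, 0.0003, 0.0037], "jaw": 0.15}, {"dr": [-0.05, 0, 0], "travel": [0, 0.0007, 0.0075], "jaw": 0.15}, {"dr": [-0.075, 0, 0], "travel": [0, 0.0012, 0.0112], "jaw": 0.15}, {"dr": [-0.075, 0, 0], "travel": [0, 0.0012, 0.0112], "jaw": 0.15}]'

```text
time: 12.45
position: [0.6016, 0.0265, 0.1438]
tool_rot: [0.704, 0.056, 0.706, -0.057]
force: [-3.3, 1.5, 0.5]
finger_gap: 0.0493
```

```bash
python3 -c "
from h import *
st('i')
crop('top',(125,120,205,190),8,'pics/t_i.png')"
```

```text
r 0.1503 posang-A0 1.245 ori-A0 1.175 s 0.0105 z 0.1438 Ftan -3.51 t 12.45 gap 0.0493
```

View pics/t_i.png

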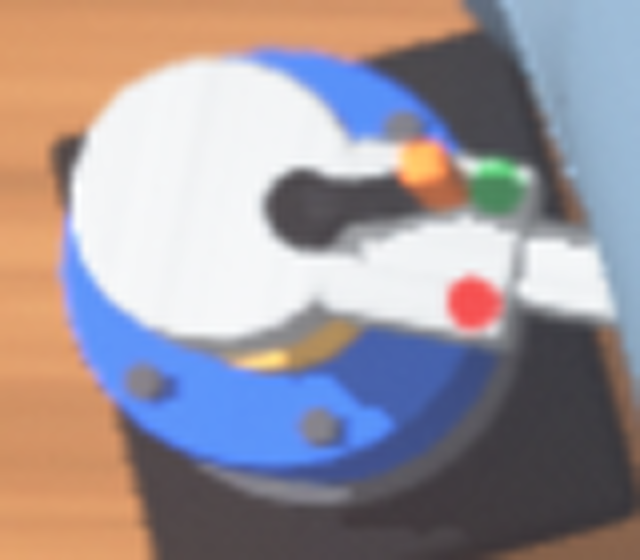

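```bash
python3 -c "
from h import *
for nm,u in (('red',(474,303)),('green',(497,187))):
  p=px2z('top',np.array(u)/8+[125,120]-.5,.146)[:2]-H; print(nm,np.hypot(*p),np.arctan2(p[1],p[0])-A0)
"
```

```text
red 0.06095873877238382 0.9501037191181192
green 0.06065193365720242 1.3848881224121832
```

Handle turned 1.19 rad, so the plug is at about 0.78. I'll back the pad off a few mm (the other pad has 20 mm clearance) and lift away.

Call:
send_rows --motion '[{"dr": [0, 0, 0], "travel": [0, 0, -0.004], "jaw": 0.15}, {"dr": [0, 0, 0], "travel": [0, 0, -0.009], "jaw": 0.15}, {"dr": [0, 0, 0], "travel": [0, 0, -0.01], "jaw": 0.15}, {"dr": [0, 0, 0], "travel": [-0.01, 0, -0.01], "jaw": 0.15}, {"dr": [0, 0, 0], "travel": [-0.03, 0, -0.01], "jaw": 0.15}]'

```text
time: 13.05
position: [0.592, 0.0272, 0.1738]
tool_rot: [0.704, 0.056, 0.705, -0.057]
force: [0.5, -0.4, 0.2]
finger_gap: 0.0491
```

Call:
send_rows --motion '[{"dr": [0, 0, 0], "travel": [-0.03, 0, 0], "jaw": 0.15}, {"dr": [0, 0, 0], "travel": [-0.06, 0, 0], "jaw": 0.15}, {"dr": [0, 0, 0], "travel": [-0.1, -0.03, 0], "jaw": 0.15}, {"dr": [0, 0, 0], "travel": [-0.1, -0.075, 0.01], "jaw": 0.15}, {"dr": [0, 0, 0], "travel": [-0.1, -0.12, 0.02], "jaw": 0.15}]'

```text
time: 13.55
position: [0.5958, -0.0944, 0.2788]
tool_rot: [0.708, 0.054, 0.702, -0.056]
force: [0.3, -0.3, 0.0]
finger_gap: 0.0494
```

Call:
send_rows --motion '[{"dr": [0, 0, 0], "travel": [0, -0.045, 0], "jaw": 0.15}, {"dr": [0, 0, 0], "travel": [0, -0.09, 0], "jaw": 0.15}, {"dr": [0, 0, 0], "travel": [0, -0.135, 0], "jaw": 0.15}, {"dr": [0, 0, 0], "travel": [0, -0.18, 0], "jaw": 0.15}, {"dr": [0, 0, 0], "travel": [0, -0.2, 0], "jaw": 0.15}]'

```text
time: 14.05
position: [0.5598, -0.2993, 0.2756]
tool_rot: [0.705, 0.057, 0.704, -0.061]
force: [0.6, -0.2, 1.0]
finger_gap: 0.049
```

```bash
python3 -c "
from h import *
print(env.get_obs()['position'],env.get_obs()['force'])
im=viewer.capture('top');cv2.imwrite('pics/top_full.png',im[:,:,::-1])
crop('top',(125,120,225,195),8,'pics/t_j.png')
im=viewer.capture('scene');cv2.imwrite('pics/sc_full.png',im[:,:,::-1])"
```

```text
[ 0.55981517 -0.29926777  0.27563743] [ 0.59751769 -0.20743208  0.97522659]
```

View pics/t_j.png

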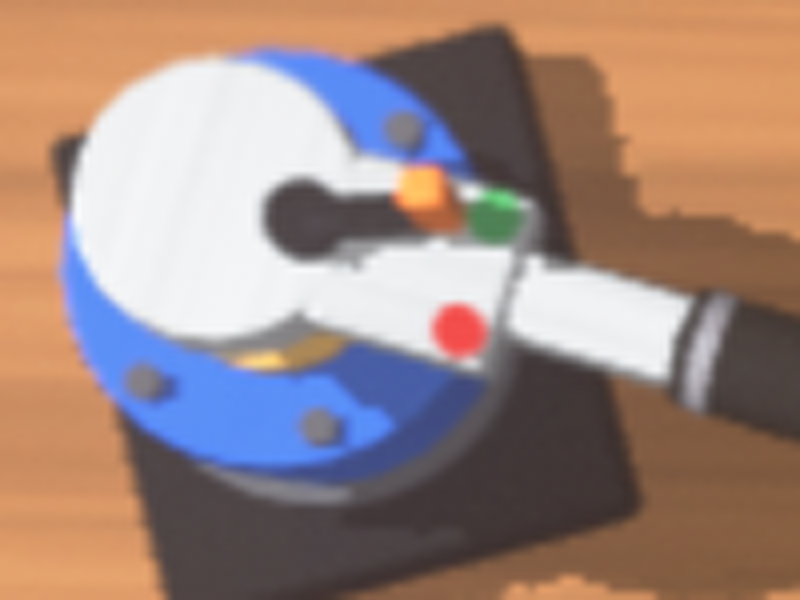

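View pics/top_full.png

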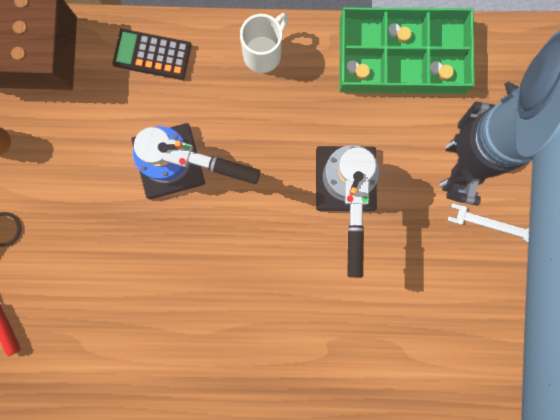

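View pics/sc_full.png

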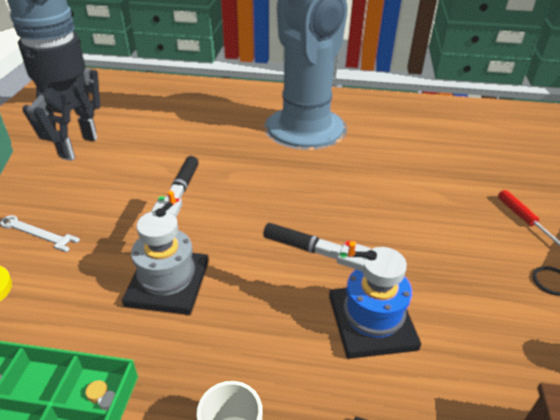

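```bash
python3 -c "
from h import *
def an(P):
  r={}
  for nm,u,z in P:
    p=px2z('top',np.array(u)/8+[125,120]-.5,z)[:2]-H;r[nm]=(p,np.arctan2(p[1],p[0])-A0)
  h=(r['red'][1]+r['green'][1])/2+.0255
  a=A0-.0255+h;pv=H*0+.021*np.array([np.cos(a),np.sin(a)])
  for k in r:
    if 'tab' in k:
      t=r[k][0]-pv; print(k,'q',(np.arctan2(t[1],t[0])-a+.35),np.hypot(*t))
  print('handle',h)
an([('red',(474,303),.146),('green',(497,187),.146),('tab',(425,160),.173)])
an([('red',(460,330),.146),('green',(495,215),.146),('tab',(423,186),.173)])
"
```

```text
tab q 0.691436227088054 0.029905124176825188
handle 1.1929959207651513
tab q 0.6822213016103934 0.029781213875733237
handle 1.086573200901894
```

The lever is still at green (q≈0.68). The handle slid back about 0.1 rad clockwise as I backed off. The plug stays where it was left in that direction and the lever hasn't tripped. The grey ratchet looks unchanged. I'll hold briefly, re-check, and hand in.

Call:
send_rows --motion '[{"dr": [0, 0, 0], "travel": [0, 0, 0], "jaw": 0.15}, {"dr": [0, 0, 0], "travel": [0, 0, 0], "jaw": 0.15}, {"dr": [0, 0, 0], "travel": [0, 0, 0], "jaw": 0.15}, {"dr": [0, 0, 0], "travel": [0, 0, 0], "jaw": 0.15}, {"dr": [0, 0, 0], "travel": [0, 0, 0], "jaw": 0.15}]'

```text
time: 14.7
position: [0.5619, -0.2899, 0.2743]
tool_rot: [0.705, 0.056, 0.705, -0.056]
force: [-0.6, 0.1, -0.7]
finger_gap: 0.0488
```

```bash
python3 -c "
from h import *
im=viewer.capture('top');a=cv2.imread('pics/top_full.png')[:,:,::-1];b=cv2.imread('pics/top0.png')[:,:,::-1]
d=lambda x,y,r:np.abs(x[r].astype(int)-y[r]).mean()
B=np.s_[110:200,120:270];G=np.s_[140:280,310:385]
print('blue since lift',d(im,a,B),'grey since start',d(im,b,G), 'lum bg',d(im,b,np.s_[300:400,100:300]))
cv2.imwrite('pics/g.png',np.hstack([cv2.resize(b[G],None,fx=4,fy=4),cv2.resize(im[G],None,fx=4,fy=4)])[:,:,::-1])
"
```

```text
blue since lift 0.8077037037037037 grey since start 1.4343809523809523 lum bg 1.0144166666666667
```

View pics/g.png

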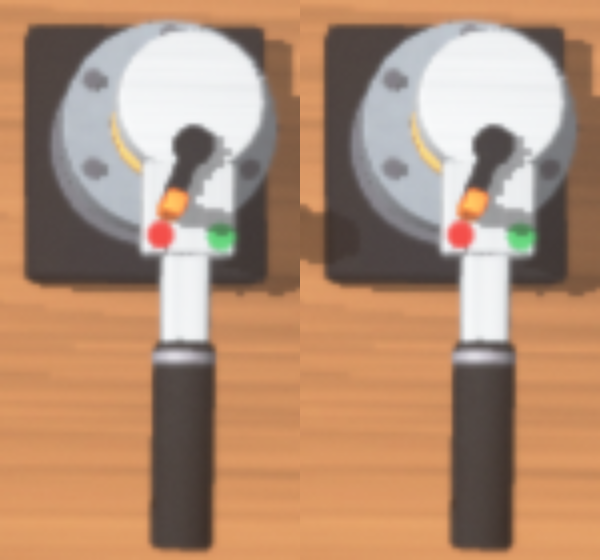

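```bash
python3 -c "
from workcell import env
print(env.close_job())"
```

```text
the job is handed in; nothing more can be done
None
```

I flipped the blue ratchet's lever to the green dot, then swung the handle anticlockwise until I estimate the plug had turned about an eighth of a turn. I let go, moved clear and handed the job in at about 15 s.

- **Lever:** it measured about 0.69 rad when the swing ended and 0.68 rad after the arm had left, so it stayed at the loosen stop.
- **Plug:** the handle turned 1.19 rad. The push force rose from 1–2 N to about 5 N at roughly 0.4 rad, where the plug was taken along. That puts the plug at about 0.78 rad, give or take 0.05. I could not confirm this from the white witness mark, because the neck hides it in both cameras. No mark showed on the part of the flange still in view, which fits a turn of more than about 0.5 rad.
- **Handle slipped back:** when I released, the handle moved about 0.1 rad clockwise, which I had not intended and cannot fully explain. The lever did not trip. The plug should have stayed put, but I couldn't see it directly.
- **Surroundings:** the grey ratchet looks the same as at the start. The arm was clear, with no meaningful force on it. The highest force I read during the job was about 7 N.

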